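# Make up two table caddies from the condiment stock

### The arm

A 7-joint arm with a two-finger parallel gripper is mounted at the origin on the work surface. World frame = base frame: x ahead of the robot, y to its left, z up, the work surface at z = 0. Lengths are in m, angles in rad, forces in N, time in s.
With the tool pointing down it reaches from about 0.4 to 0.85 m from the base axis. Payload 10.4 kg.
Tool frame: the origin (TCP) lies midway between the tips of the shut fingers; the grasp point (between the pads) lies 19 mm behind it; z points along the fingers, y is the line along which they close (so a half turn about z gives the same grasp; the last joint's range is limited). The gripper opens to 85 mm and grips with 20 to 120 N. Pads are 22 mm wide; open, the fingers measure 114 mm over their backs; the gripper's body (76 mm by 85 mm) begins 54 mm behind the grasp point. The pads swing forward as they close: fully open they stand 13 mm farther back than shut.
Start: joints at [-1.23, 0.332, -0.065, 1.46, 0.022, 1.35, -0.088], TCP at [0.222, 0.584, 0.231] pointing down, gripper open.
Joint ranges: [-2.6, 2.6], [-0.5, 2.12], [-1.47, 1.34], [0.16, 2.42], [-1.27, 4.41], [0.06, 2.06], [-2.6, 2.6]. Speed limits (rad/s): [2.22, 2.22, 2.79, 2.79, 3.14, 3.14, 3.14].

### API

Orientations are given as a unit quaternion [x, y, z, w].
In Python, from workcell import get_obs, camera, camera_params, hand_in gives the robot as it stands.
- The arm moves only by the tool carry_out, never from a script. Its argument "commands" is a list that holds one entry, the list of rows, each a list of 6 numbers: the shift along the tool's x, y, z in units of 40 mm (1.0 is 40 mm), then the turn, a rotation vector about the tool's x, y, z in units of 6 degrees (1.0 is 6 degrees). In form: [[[x, y, z, ax, ay, az], ...]]. A call has 1 to 20 rows; each row shifts and turns the commanded pose from where the row before left it, along the tool's axes as they then stand; what a row does not reach is not made up. A row lasts 1/12 s, in which the tool goes at most 41.7 mm and 7.16 degrees, less where a joint would pass 70% of its speed; a pose out of reach is approached as far as the arm can. A call is refused whole if a number of a shift passes 1 or a number of a turn 1, either way. A call with a gripper value outside its range is refused whole. "hand" is the closure, from -1 (fully open) to 1 (shut), set as the call begins (left out, the last holds). The fingers move at their own pace and stop on an object; "force" is the grip in N (left out, the last holds). Time passes only in rows, so rows that do not move let the fingers close. It gives the time, the measured TCP pose, the force, the opening and the grip force at its end, in the units of the state.
- get_obs(): the state, without advancing time (a new reading comes with each control period).
- camera(name): name is "side" or "top"; returns the picture (480x640x3 uint8, red, green, blue); there is no depth.
- camera_params(name): a dict with "mtx" (3x3 intrinsics, pixels), "k1" (the pictures are not rectified: a ray, as slopes to the right and down, at radius r is drawn at 1 + k1 r^2 times it, then the intrinsics apply), "R" (3x3) and "t" (3): a world point X has camera coordinates R X + t. Camera axes: x right, y down, z forward; pixel columns grow to the right and rows downward; lengths in m; the calibration is good to about 2 mm. A picture is of the moment at which its call begins. camera_params takes no time and is no camera call.
- hand_in(): hands the job in; it is judged then, once.
The state is a dict: "clock": time; "joint_pos": joint angles; "joint_velocities": joint speeds; "tau": joint torques, N m; "position": TCP position; "ee_rot": TCP orientation; "ft_force": force on the tool from outside, world axes, zero at the start; "torque": the same for the moment, N m; "grip_width": opening from 0.0 (shut) to 1.0 (fully open); "grasp_force": force on a finger pad.
Only numpy, scipy, OpenCV 4.12 (cv2) and the standard library are available. Lean on these libraries where they do the work, as an engineer would, in place of code of your own. Each camera call takes 0.05 s, during which the arm holds its last target. There are 200 camera calls.

### The job

Make up the two table caddies from the stock on the round board: into the three-bay caddy put the pepper mill in the middle bay, with the salt shaker in one end bay and the oil bottle in the other; into the two-bay caddy put the small jar and the square sugar pot, one in each bay. Set each thing down gently, without dropping it, so that it stands upright on the floor of its bay, and leave the tall jar and the egg cup where they are.

Things in the scene. Friction and masses are not known exactly. Their poses are not given: they have to be found in the camera images.
- mill_center (a point): pepper mill: dark turned wood, 96 mm tall, a straight round body 44 mm in diameter up to 64 mm above its foot, then a waist, a rounded head 38 mm across and a small steel button; this point is its centre, half-way up; z up its axis. It starts upright on the stock board, a round wooden board 344 mm across and 8 mm thick in the middle of the counter, among six other things about 95 mm or more apart, centre to centre. All the things on the board change places
- salt_center (a point): salt shaker: plain metal cylinder 40 mm in diameter, straight up to 68 mm, with a low domed cap, 80 mm tall; this point is its centre, half-way up; z up its axis. It starts upright on the stock board
- oil_center (a point): oil bottle: green glass, 96 mm tall, a straight round body 44 mm in diameter up to 64 mm above its foot, then a sloping shoulder, a neck 18 mm across and a cork; this point is its centre, half-way up; z up its axis. It starts upright on the stock board
- jar_small_center (a point): small jar: brown glass jar with a steel lid, 50 mm in diameter, 70 mm tall, glass straight up to 54 mm above its foot, lid 48 mm across on top; this point is its centre, half-way up; z up its axis. It starts upright on the stock board
- sugar_center (a point): sugar pot: white ceramic, square, 44 by 44 mm, straight up to 62 mm above its foot, with a flat steel lid and a small knob, 77 mm tall to the top of the knob; this point is its centre, half-way up; z up its axis. It starts upright on the stock board, turned any way; x and y are square to its sides
- caddy_three: three-bay caddy: low stainless tray of three square bays in a row (x axis), fixed to the counter left or right of the board, x roughly along the robot's forward direction. 232 mm long, 80 wide, 14 high; walls and floor 4 mm thick, each bay 72 by 72 mm inside, 10 deep. Origin: centre of underside, on the counter; z up. Bay centres at x = -76, 0 and +76 mm, y = 0
- caddy_two: two-bay caddy: low stainless tray of two square bays in a row (x axis), fixed to the counter left or right of the board, x roughly along the robot's forward direction. 156 mm long, 80 wide, 14 high; walls and floor 4 mm thick, each bay 72 by 72 mm inside, 10 deep. Origin: centre of underside, on the counter; z up. Bay centres at x = -38 and +38 mm, y = 0
- jar_tall_center (a point): tall jar, to be left alone: same brown glass and steel lid as the small jar but 100 mm tall and 56 mm in diameter; this point is its centre, half-way up. It stands on the board
- eggcup_center (a point): egg cup, to be left alone: white ceramic cup on a foot, 60 mm tall, 48 mm across the rim; this point is on its axis, half-way up. It stands on the board
Mind the look-alikes: they are no part of the job. What is shaped like the part that bears jar_small_center but yellow is not meant.

How it is judged:
At the end, for the whole second after the job is handed in: Mill in the middle bay of the three-bay caddy, salt and oil in its end bays; small jar and sugar pot one in each bay of the other. Each within 20 mm of the bay's centre in x and y, upright to 0.1 rad, on the floor to 6 mm, at rest; tall jar and egg cup upright, within 20 mm of their start (y of mill_center in the frame of caddy_three between -0.02 and 0.02 m and z of mill_center in the frame of caddy_three between 0.046 and 0.058 m and angle between each of mill_center, salt_center, oil_center, jar_small_center, sugar_center, jar_tall_center, eggcup_center's own z axis and vertical below 0.1 rad and linear speed of each of mill, salt, oil, jar_small, sugar below 0.02 m/s and angular speed of each of mill, salt, oil, jar_small, sugar below 0.2 rad/s and y of salt_center in the frame of caddy_three between -0.02 and 0.02 m and z of salt_center in the frame of caddy_three between 0.038 and 0.05 m and y of oil_center in the frame of caddy_three between -0.02 and 0.02 m and z of oil_center in the frame of caddy_three between 0.046 and 0.058 m and y of jar_small_center in the frame of caddy_two between -0.02 and 0.02 m and z of jar_small_center in the frame of caddy_two between 0.033 and 0.045 m and y of sugar_center in the frame of caddy_two between -0.02 and 0.02 m and z of sugar_center in the frame of caddy_two between 0.0365 and 0.0485 m and x of mill_center in the frame of caddy_three between -0.02 and 0.02 m and ((x of salt_center in the frame of caddy_three between 0.056 and 0.096 m and x of oil_center in the frame of caddy_three between -0.096 and -0.056 m) or (x of salt_center in the frame of caddy_three between -0.096 and -0.056 m and x of oil_center in the frame of caddy_three between 0.056 and 0.096 m)) and ((x of jar_small_center in the frame of caddy_two between 0.018 and 0.058 m and x of sugar_center in the frame of caddy_two between -0.058 and -0.018 m) or (x of jar_small_center in the frame of caddy_two between -0.058 and -0.018 m and x of sugar_center in the frame of caddy_two between 0.018 and 0.058 m)) and distance of each of jar_tall_center, eggcup_center from where it was at the start of the episode below 0.02 m); the robot touches nothing.
It fails at once if the tall jar is moved by more than 20 mm (distance of jar_tall_center from where it was at the start of the episode above 0.02 m).
It fails at once if the egg cup is moved by more than 20 mm (distance of eggcup_center from where it was at the start of the episode above 0.02 m).
It fails at once if a thing is dropped (falls freely by more than about 25 mm) or knocked flying ((linear speed of mill above 0.7 m/s and contact force between mill and the fingers below 0.1 N) or (linear speed of salt above 0.7 m/s and contact force between salt and the fingers below 0.1 N) or (linear speed of oil above 0.7 m/s and contact force between oil and the fingers below 0.1 N) or (linear speed of jar_small above 0.7 m/s and contact force between jar_small and the fingers below 0.1 N) or (linear speed of sugar above 0.7 m/s and contact force between sugar and the fingers below 0.1 N)).
It also fails if it takes over 141 s, if anything falls off the work surface, if the arm or the gripper's body presses on something with over 40 N, if the wrist force passes 120 N, or if a joint passes its speed limit or range.

## Working session

There is one attempt and no reset: what is moved stays moved. The work goes in short steps, Python scripts to look and compute and a tool call to move; the robot and the scene stay as the last step left them, time stands still between calls to the robot, and variables do not carry over. Pictures are saved under pics/ and viewed, at most 14 in all, crops included, and the job is handed in when it is done.

Besides the shell and the picture viewer there is one more tool, called after "Request:" as name(argument=value, ...), one argument or row to a line, values as JSON. carry_out: Moves the arm, as the interface text tells. Its arguments: {"type":"object","properties":{"commands":{"type":"array"},"hand":{"type":"number"},"force":{"type":"number"}},"required":["commands"]}

```bash
mkdir -p pics; python3 - <<'E'
from workcell import *
import cv2
for n in("top","side"):
    cv2.imwrite(f"pics/{n}0.png",camera(n)[:,:,::-1]); p=camera_params(n); print(n,p)
o=get_obs();print({k:o[k] for k in("clock","position","ee_rot","grip_width")})
E
```

```text
top {'mtx': array([[614.12527864,   0.        , 307.32126111],
       [  0.        , 614.12527864, 247.85940213],
       [  0.        ,   0.        ,   1.        ]]), 'k1': -0.1804446718274226, 'R': array([[-0.02124202, -0.99961759,  0.01770481],
       [-0.99741568,  0.01997287, -0.06901485],
       [ 0.06863484, -0.01912507, -0.99745852]]), 't': array([-3.95851424e-04,  4.87698742e-01,  1.17442824e+00])}
side {'mtx': array([[605.55558179,   0.        , 311.91742501],
       [  0.        , 605.55558179, 238.14082398],
       [  0.        ,   0.        ,   1.        ]]), 'k1': -0.004014960320734128, 'R': array([[ 0.87759032, -0.47892358, -0.02162009],
       [-0.27977232, -0.47499688, -0.83432932],
       [ 0.38931051,  0.73824804, -0.55084223]]), 't': array([-0.42157308,  0.18715001,  0.94756801])}
{'clock': 0.1, 'position': array([0.2222815 , 0.58377949, 0.23060261]), 'ee_rot': array([ 1.80902655e-01,  9.83500800e-01, -6.29613833e-04, -9.74580739e-05]), 'grip_width': 0.9971750633406175}
```

View pics/top0.png

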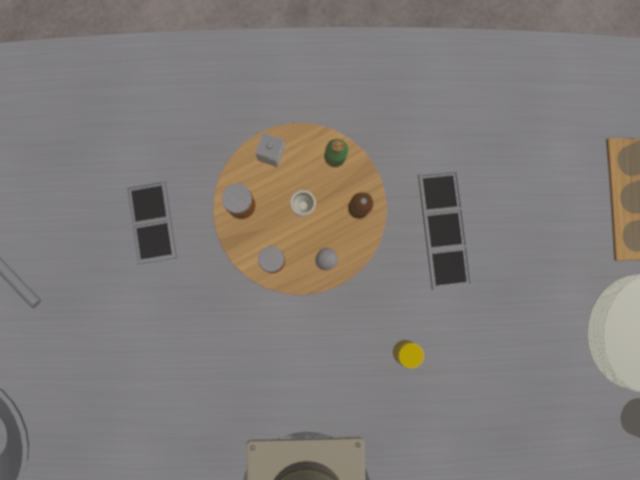

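View pics/side0.png

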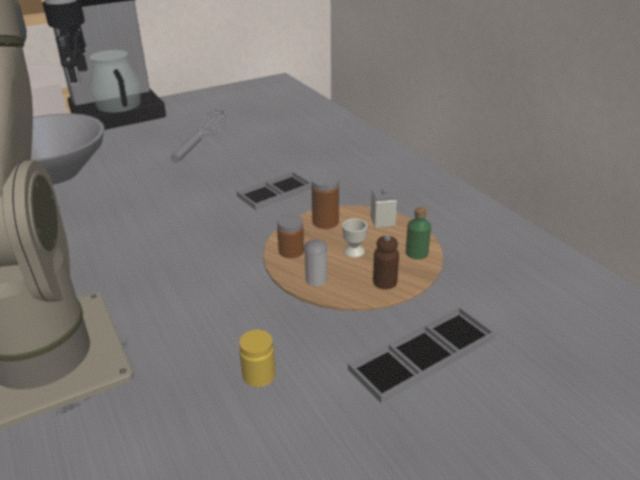

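```bash
cat > h.py <<'E'
import numpy as np,cv2
from workcell import *
from scipy.spatial.transform import Rotation as Rn
def ray(n,uv,z):
    p=camera_params(n);u=np.array([[uv]],float)
    d=cv2.undistortPoints(u,p["mtx"],np.array([p["k1"],0,0,0,0.]))[0,0]
    d=p["R"].T@np.array([*d,1]);c=-p["R"].T@p["t"]
    return c+d*(z-c[2])/d[2]
def go(x,y,z,ang,o=None):
    """tool-frame shift (units) then yaw about tool z (units), to TCP x,y,z with tool y at world angle ang (deg)"""
    o=o or get_obs();R=Rn.from_quat(o["ee_rot"]).as_matrix()
    s=R.T@(np.array([x,y,z])-o["position"])/.04
    a=np.degrees(np.arctan2(R[1,1],R[0,1]));d=(ang-a+90)%180-90
    tilt=np.degrees(R.T@np.cross(R[:,2],[0,0,-1]))/6
    return np.round(s,2),round(-d/6,2),np.round(tilt,2)
E
python3 - <<'E'
from h import *
im=cv2.imread("pics/top0.png")
cv2.imwrite("pics/crop0.png",cv2.resize(im[115:305,205:395],None,fx=3.15,fy=3.15,interpolation=cv2.INTER_CUBIC))
g=im.max(2);m=(g<50).astype(np.uint8)
n,l,st,c=cv2.connectedComponentsWithStats(m)
for i in range(1,n):
    if 400<st[i,4]<3000 and c[i][1]<300:print(st[i],c[i].round(1),ray("top",c[i],.008).round(4))
hsv=cv2.cvtColor(im,cv2.COLOR_BGR2HSV)
m=cv2.morphologyEx(cv2.inRange(hsv,(5,90,80),(25,255,255)),cv2.MORPH_CLOSE,np.ones((60,60)))
n,l,st,c=cv2.connectedComponentsWithStats(m)
for i in range(1,n):
    if st[i,4]>5000:print("board",st[i],c[i],ray("top",c[i],.008))
for n,uv,z in[("sugar",(269,147),.085),("oil",(338,146),.104),("tall",(237,197),.108),("egg",(303,203),.068),("mill",(363,202),.104),("jar",(271,258),.078),("salt",(327,259),.085)]:
    print(n,ray("top",uv,z).round(4))
E
```

```text
board [  214   124   173   171 23102] [300.34564107 209.42931348] [0.56410266 0.00146239 0.008     ]
sugar [0.6721 0.0581 0.085 ]
oil [ 0.6673 -0.0689  0.104 ]
tall [0.5758 0.1162 0.108 ]
egg [ 0.5682 -0.0032  0.068 ]
mill [ 0.563  -0.1116  0.104 ]
jar [0.466  0.0578 0.078 ]
salt [ 0.4618 -0.0447  0.085 ]
```

View pics/crop0.png

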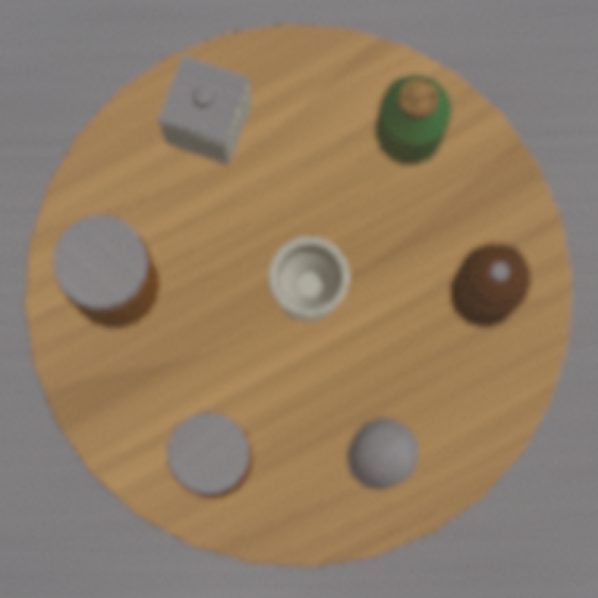

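```bash
python3 - <<'E'
from h import *
im=cv2.imread("pics/top0.png");g=im.max(2)
m=(g<75).astype(np.uint8)
n,l,st,c=cv2.connectedComponentsWithStats(m)
for i in range(1,n):
    if 300<st[i,4]<3000 and c[i][1]<300:print(st[i],c[i].round(1),ray("top",c[i],.006).round(4))
for n,uv,z in[("sugar",(270,145.2),.085),("oil",(337.4,145.5),.104),("mill",(363.4,200.4),.104),("jar",(270.7,258.5),.078),("salt",(326.3,258.5),.08)]:
    print(n,ray("top",uv,z).round(4))
c=[ray("top",(205+u/3.15,115+v/3.15),.074) for u,v in[(185,60),(248,84),(231,137),(163,111)]];print(np.round(c,4))
# side-view base check: foot centres guessed from picture
for n,uv in[("sugar",(385,228)),("oil",(418,257)),("mill",(385,286)),("jar",(291,255)),("salt",(316,284))]:print(n,"front foot",ray("side",uv,.008).round(3))
print(go(.6715,.0575,.16,69))
E
```

```text
[424 176  33  33 891] [439.5 192. ] [ 0.5949 -0.2771  0.006 ]
[132 186  33  35 911] [148.2 203.2] [0.5836 0.3033 0.006 ]
[428 214  33  33 904] [444.2 229.5] [ 0.5195 -0.2836  0.006 ]
[137 224  34  35 921] [153.6 240.7] [0.5085 0.2924 0.006 ]
[433 251  33  34 916] [448.9 267.5] [ 0.4438 -0.2903  0.006 ]
sugar [0.6755 0.0562 0.085 ]
oil [ 0.6682 -0.0678  0.104 ]
mill [ 0.5659 -0.1124  0.104 ]
jar [0.4651 0.0584 0.078 ]
salt [ 0.463  -0.0437  0.08  ]
[[0.6999 0.0681 0.074 ]
 [0.6845 0.0307 0.074 ]
 [0.6524 0.0413 0.074 ]
 [0.669  0.0816 0.074 ]]
sugar front foot [0.666 0.031 0.008]
oil front foot [ 0.662 -0.084  0.008]
mill front foot [ 0.558 -0.126  0.008]
jar front foot [0.458 0.042 0.008]
salt front foot [ 0.456 -0.06   0.008]
(array([-15.18,  -8.3 ,   1.78]), np.float64(0.03), array([-0.01,  0.  ,  0.  ]))
```

Candidates (top view): small jar (271,258), tall jar (237,198) taller in the side view, and yellow jar (411,355), not meant. Sugar pot (270,147), egg cup (303,203), salt (326,258), mill (363,202) and oil (337,147). The crop confirms these. I'll start with the sugar pot, because the tool yaw already matches it.

Request:
carry_out(
  commands=[
    [[-0.76, -0.415, 0.09, 0, 0, 0], [-0.76, -0.415, 0.09, 0, 0, 0], [-0.76, -0.415, 0.09, 0, 0, 0], [-0.76, -0.415, 0.09, 0, 0, 0], [-0.76, -0.415, 0.09, 0, 0, 0], [-0.76, -0.415, 0.09, 0, 0, 0], [-0.76, -0.415, 0.09, 0, 0, 0], [-0.76, -0.415, 0.09, 0, 0, 0], [-0.76, -0.415, 0.09, 0, 0, 0], [-0.76, -0.415, 0.09, 0, 0, 0], [-0.76, -0.415, 0.09, 0, 0, 0], [-0.76, -0.415, 0.09, 0, 0, 0], [-0.76, -0.415, 0.09, 0, 0, 0], [-0.76, -0.415, 0.09, 0, 0, 0], [-0.76, -0.415, 0.09, 0, 0, 0], [-0.76, -0.415, 0.09, 0, 0, 0], [-0.76, -0.415, 0.09, 0, 0, 0], [-0.76, -0.415, 0.09, 0, 0, 0], [-0.76, -0.415, 0.09, 0, 0, 0], [0, 0, 0, 0, 0, 0]],
  ],
  hand=-1,
  force=40,
)

```text
clock: 1.77
position: [0.6523, 0.0757, 0.1614]
ee_rot: [0.185, 0.983, -0.002, 0.0]
ft_force: [0.3, -1.8, -0.3]
grip_width: 0.996
grasp_force: 0.0
```

```bash
python3 - <<'E'
from h import *
print(go(.675,.057,.16,68))
cv2.imwrite("pics/top1.png",camera("top")[115:305,205:395,::-1].repeat(3,0).repeat(3,1))
E
```

```text
(array([-0.7 , -0.23,  0.04]), np.float64(0.12), array([-0.04,  0.01,  0.  ]))
```

View pics/top1.png

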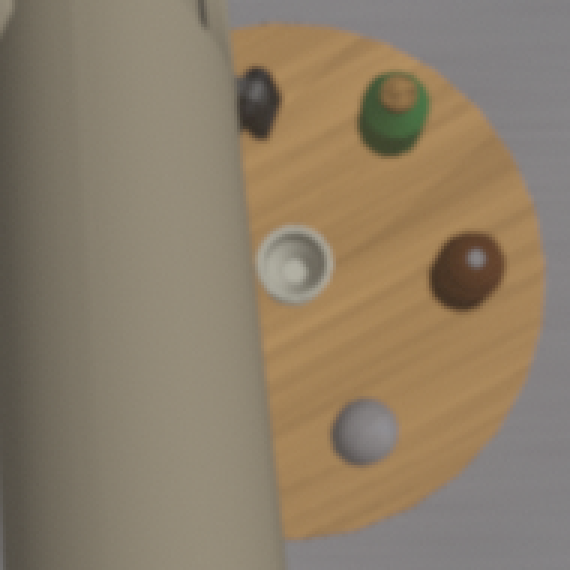

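The arm hides the pot from the top camera, but the rest of the board is undisturbed: oil (396,110), mill (467,270) and salt (365,432) in the crop. Next: centre over the pot, go down and grip.

Request:
carry_out(
  commands=[
    [[-0.35, -0.12, 0, 0, 0, 0.12], [-0.35, -0.12, 0, 0, 0, 0], [0, 0, 0, 0, 0, 0], [0, 0, 0.35, 0, 0, 0], [0, 0, 0.35, 0, 0, 0], [0, 0, 0.35, 0, 0, 0], [0, 0, 0.35, 0, 0, 0], [0, 0, 0.35, 0, 0, 0], [0, 0, 0.35, 0, 0, 0], [0, 0, 0.35, 0, 0, 0], [0, 0, 0.35, 0, 0, 0], [0, 0, 0.35, 0, 0, 0], [0, 0, 0.2, 0, 0, 0], [0, 0, 0, 0, 0, 0]],
  ],
)

```text
clock: 2.98
position: [0.6713, 0.0647, 0.0263]
ee_rot: [0.187, 0.982, -0.001, -0.002]
ft_force: [-0.4, 0.3, -0.3]
grip_width: 1.003
grasp_force: 0.0
```

```bash
python3 - <<'E'
from h import *
print(go(.675,.057,.027,68))
cv2.imwrite("pics/side1.png",camera("side")[120:320,220:490,::-1].repeat(2,0).repeat(2,1))
E
```

```text
(array([-0.16, -0.14, -0.02]), np.float64(0.07), array([-0.02, -0.03,  0.  ]))
```

View pics/side1.png

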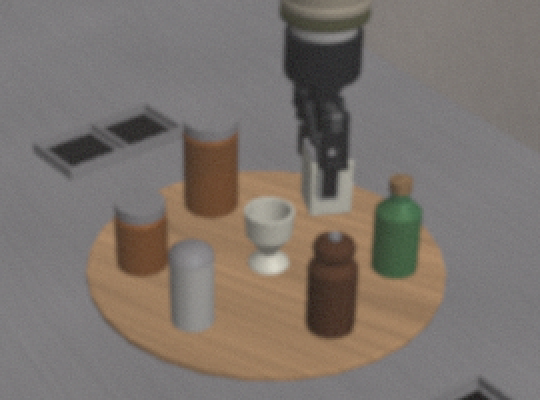

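The fingers straddle the sugar pot, at (327,180) in the crop. I'll correct by 8 mm and then close.

Request:
carry_out(
  commands=[
    [[-0.16, -0.14, 0, 0, 0, 0.07], [0, 0, 0, 0, 0, 0], [0, 0, 0, 0, 0, 0]],
  ],
)

```text
clock: 3.28
position: [0.6774, 0.0561, 0.0299]
ee_rot: [0.191, 0.982, 0.0, 0.001]
ft_force: [0.2, 0.8, 0.1]
grip_width: 0.999
grasp_force: 0.0
```

Request:
carry_out(
  commands=[
    [[0, 0, 0, 0, 0, 0], [0, 0, 0, 0, 0, 0], [0, 0, 0, 0, 0, 0], [0, 0, 0, 0, 0, 0], [0, 0, 0, 0, 0, 0], [0, 0, 0, 0, 0, 0], [0, 0, 0, 0, 0, 0], [0, 0, 0, 0, 0, 0], [0, 0, 0, 0, 0, 0], [0, 0, 0, 0, 0, 0], [0, 0, -0.1, 0, 0, 0], [0, 0, -0.2, 0, 0, 0], [0, 0, -0.2, 0, 0, 0]],
  ],
  hand=1,
  force=40,
)

```text
clock: 4.37
position: [0.676, 0.057, 0.0489]
ee_rot: [0.191, 0.982, -0.0, -0.001]
ft_force: [0.2, -0.7, -1.1]
grip_width: 0.506
grasp_force: 41.1
```

```bash
python3 - <<'E'
from h import *
print(go(.5836,.3033,.16,80))
print(go(.5836,.3033,.16,68))
E
```

```text
(array([ 4.45,  4.84, -2.78]), np.float64(-2.0), array([-0.01, -0.01,  0.  ]))
(array([ 4.45,  4.84, -2.78]), np.float64(0.0), array([-0.01, -0.01,  0.  ]))
```

Request:
carry_out(
  commands=[
    [[0, 0, -0.7, 0, 0, 0], [0, 0, -0.7, 0, 0, 0], [0, 0, -0.7, 0, 0, 0], [0, 0, -0.7, 0, 0, 0], [0.32, 0.345, 0, 0, 0, 0], [0.32, 0.345, 0, 0, 0, 0], [0.32, 0.345, 0, 0, 0, 0], [0.32, 0.345, 0, 0, 0, 0], [0.32, 0.345, 0, 0, 0, 0], [0.32, 0.345, 0, 0, 0, 0], [0.32, 0.345, 0, 0, 0, 0], [0.32, 0.345, 0, 0, 0, 0], [0.32, 0.345, 0, 0, 0, 0], [0.32, 0.345, 0, 0, 0, 0], [0.32, 0.345, 0, 0, 0, 0], [0.32, 0.345, 0, 0, 0, 0], [0.32, 0.345, 0, 0, 0, 0], [0.32, 0.345, 0, 0, 0, 0], [0, 0, 0, 0, 0, 0]],
  ],
)

```text
clock: 5.95
position: [0.5803, 0.3084, 0.1613]
ee_rot: [0.188, 0.982, 0.001, -0.001]
ft_force: [-0.0, 0.8, -1.7]
grip_width: 0.513
grasp_force: 41.4
```

Request:
carry_out(
  commands=[
    [[0, 0, 0, 0, 0, -0.5], [0, 0, 0, 0, 0, -0.5], [0, 0, 0, 0, 0, -0.5], [0, 0, 0, 0, 0, -0.5], [0, 0, 0, 0, 0, -0.5], [0, 0, 0, 0, 0, -0.5], [0, 0, 0, 0, 0, -0.5], [0, 0, 0, 0, 0, -0.5], [0, 0, 0, 0, 0, -0.5], [0, 0, 0, 0, 0, -0.5], [0, 0, 0, 0, 0, 0], [0, 0, 0, 0, 0, 0]],
  ],
)

```text
clock: 6.95
position: [0.5829, 0.303, 0.1613]
ee_rot: [-0.069, 0.998, 0.0, 0.0]
ft_force: [0.4, 0.3, -1.9]
grip_width: 0.51
grasp_force: 41.2
```

```bash
python3 - <<'E'
from h import *
print(get_obs()["grasp_force"],go(.5836,.3033,.06,98.3))
cv2.imwrite("pics/side2.png",camera("side")[60:260,200:470,::-1].repeat(2,0).repeat(2,1))
E
```

```text
41.175461411476135 (array([-0.02,  0.01,  2.53]), np.float64(-0.07), array([0., 0., 0.]))
```

View pics/side2.png

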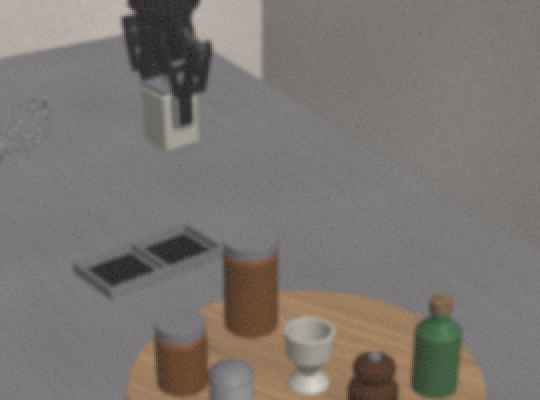

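The pot is held upright over the far bay, at (170,115) in the crop. Next I'll lower it.

Request:
carry_out(
  commands=[
    [[0, 0, 0.35, 0, 0, 0], [0, 0, 0.35, 0, 0, 0], [0, 0, 0.35, 0, 0, 0], [0, 0, 0.35, 0, 0, 0], [0, 0, 0.35, 0, 0, 0], [0, 0, 0.35, 0, 0, 0], [0, 0, 0.35, 0, 0, 0], [0, 0, 0.35, 0, 0, 0], [0, 0, 0.2, 0, 0, 0], [0, 0, 0.1, 0, 0, 0], [0, 0, 0.1, 0, 0, 0], [0, 0, 0.1, 0, 0, 0], [0, 0, 0.06, 0, 0, 0], [0, 0, 0, 0, 0, 0], [0, 0, 0, 0, 0, 0]],
  ],
)

```text
clock: 8.25
position: [0.5828, 0.3035, 0.0268]
ee_rot: [-0.07, 0.998, 0.0, 0.0]
ft_force: [0.7, 1.2, -1.6]
grip_width: 0.514
grasp_force: 41.3
```

Request:
carry_out(
  commands=[
    [[0, 0, 0.05, 0, 0, 0], [0, 0, 0.03, 0, 0, 0], [0, 0, 0, 0, 0, 0], [0, 0, 0, 0, 0, 0]],
  ],
)

```text
clock: 8.58
position: [0.5833, 0.3038, 0.0251]
ee_rot: [-0.07, 0.998, 0.0, 0.001]
ft_force: [-4.1, -2.7, 10.4]
grip_width: 0.51
grasp_force: 42.5
```

Request:
carry_out(
  commands=[
    [[0, 0, 0, 0, 0, 0], [0, 0, 0, 0, 0, 0], [0, 0, 0, 0, 0, 0], [0, 0, 0, 0, 0, 0], [0, 0, 0, 0, 0, 0], [0, 0, 0, 0, 0, 0], [0, 0, 0, 0, 0, 0], [0, 0, -0.2, 0, 0, 0], [0, 0, -0.4, 0, 0, 0], [0, 0, -0.5, 0, 0, 0], [0, 0, -0.5, 0, 0, 0], [0, 0, -0.5, 0, 0, 0], [0, 0, -0.5, 0, 0, 0], [0, 0, -0.5, 0, 0, 0], [0, 0, -0.3, 0, 0, 0], [0, 0, 0, 0, 0, 0]],
  ],
  hand=-1,
)

```text
clock: 9.92
position: [0.584, 0.3041, 0.163]
ee_rot: [-0.07, 0.998, 0.001, 0.002]
ft_force: [0.7, -0.4, 0.8]
grip_width: 1.002
grasp_force: 0.0
```

```bash
python3 - <<'E'
from h import *
print(go(.467,.060,.16,98.3))
E
```

```text
(array([ 3.75, -5.64,  0.04]), np.float64(-0.05), array([0.02, 0.05, 0.  ]))
```

Request:
carry_out(
  commands=[
    [[0.312, -0.47, 0, 0, 0, 0], [0.312, -0.47, 0, 0, 0, 0], [0.312, -0.47, 0, 0, 0, 0], [0.312, -0.47, 0, 0, 0, 0], [0.312, -0.47, 0, 0, 0, 0], [0.312, -0.47, 0, 0, 0, 0], [0.312, -0.47, 0, 0, 0, 0], [0.312, -0.47, 0, 0, 0, 0], [0.312, -0.47, 0, 0, 0, 0], [0.312, -0.47, 0, 0, 0, 0], [0.312, -0.47, 0, 0, 0, 0], [0.312, -0.47, 0, 0, 0, 0], [0, 0, 0, 0, 0, 0], [0, 0, 0, 0, 0, 0], [0, 0, 0, 0, 0, 0]],
  ],
)

```text
clock: 11.17
position: [0.4658, 0.0597, 0.1589]
ee_rot: [-0.07, 0.998, 0.0, -0.0]
ft_force: [0.1, 0.5, 0.1]
grip_width: 1.004
grasp_force: 0.0
```

```bash
python3 - <<'E'
from h import *
print(go(.467,.060,.022,98.3))
cv2.imwrite("pics/side3.png",camera("side")[100:300,200:470,::-1].repeat(2,0).repeat(2,1))
E
```

```text
(array([-0.03,  0.  ,  3.42]), np.float64(-0.04), array([ 0., -0.,  0.]))
```

View pics/side3.png

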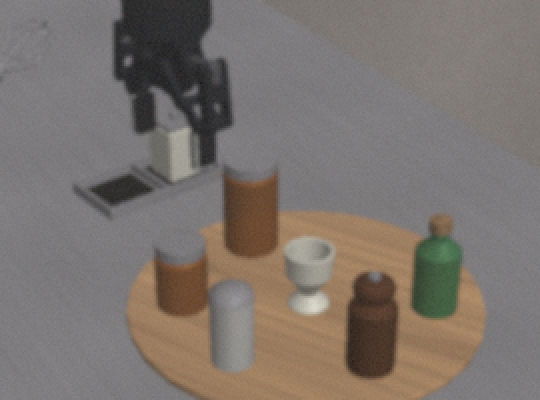

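The sugar pot stands in the far bay, at (172,150) in the crop, and the open fingers are above the small jar at (180,275). Next: go down and grip.

Request:
carry_out(
  commands=[
    [[-0.03, 0, 0.35, 0, 0, 0], [0, 0, 0.35, 0, 0, 0], [0, 0, 0.35, 0, 0, 0], [0, 0, 0.35, 0, 0, 0], [0, 0, 0.35, 0, 0, 0], [0, 0, 0.35, 0, 0, 0], [0, 0, 0.35, 0, 0, 0], [0, 0, 0.35, 0, 0, 0], [0, 0, 0.35, 0, 0, 0], [0, 0, 0.25, 0, 0, 0], [0, 0, 0, 0, 0, 0], [0, 0, 0, 0, 0, 0]],
  ],
)

```text
clock: 12.22
position: [0.4668, 0.0597, 0.023]
ee_rot: [-0.07, 0.998, -0.0, -0.001]
ft_force: [0.1, 0.1, 0.1]
grip_width: 0.999
grasp_force: 0.0
```

Request:
carry_out(
  commands=[
    [[0, 0, 0, 0, 0, 0], [0, 0, 0, 0, 0, 0], [0, 0, 0, 0, 0, 0], [0, 0, 0, 0, 0, 0], [0, 0, 0, 0, 0, 0], [0, 0, 0, 0, 0, 0], [0, 0, 0, 0, 0, 0], [0, 0, 0, 0, 0, 0], [0, 0, 0, 0, 0, 0]],
  ],
  hand=1,
)

```text
clock: 12.97
position: [0.4676, 0.0594, 0.0242]
ee_rot: [-0.07, 0.998, 0.0, 0.001]
ft_force: [-1.4, 0.1, 5.7]
grip_width: 0.57
grasp_force: 40.9
```

Request:
carry_out(
  commands=[
    [[0, 0, -0.2, 0, 0, 0], [0, 0, -0.4, 0, 0, 0], [0, 0, -0.5, 0, 0, 0], [0, 0, -0.5, 0, 0, 0], [0, 0, -0.5, 0, 0, 0], [0, 0, -0.5, 0, 0, 0], [0, 0, -0.5, 0, 0, 0], [0, 0, -0.3, 0, 0, 0], [0, 0, 0, 0, 0, 0], [0, 0, 0, 0, 0, 0]],
  ],
)

```text
clock: 13.8
position: [0.4671, 0.0594, 0.1598]
ee_rot: [-0.07, 0.998, 0.0, 0.001]
ft_force: [-0.5, -0.2, -2.0]
grip_width: 0.574
grasp_force: 41.7
```

```bash
python3 - <<'E'
from h import *
print(go(.5085,.2924,.16,98.3))
E
```

```text
(array([-1.84,  5.62,  0.  ]), np.float64(-0.05), array([0.  , 0.01, 0.  ]))
```

Request:
carry_out(
  commands=[
    [[-0.1415, 0.432, 0, 0, 0, 0], [-0.1415, 0.432, 0, 0, 0, 0], [-0.1415, 0.432, 0, 0, 0, 0], [-0.1415, 0.432, 0, 0, 0, 0], [-0.1415, 0.432, 0, 0, 0, 0], [-0.1415, 0.432, 0, 0, 0, 0], [-0.1415, 0.432, 0, 0, 0, 0], [-0.1415, 0.432, 0, 0, 0, 0], [-0.1415, 0.432, 0, 0, 0, 0], [-0.1415, 0.432, 0, 0, 0, 0], [-0.1415, 0.432, 0, 0, 0, 0], [-0.1415, 0.432, 0, 0, 0, 0], [-0.1415, 0.432, 0, 0, 0, 0], [0, 0, 0, 0, 0, 0], [0, 0, 0, 0, 0, 0]],
  ],
)

```text
clock: 15.05
position: [0.5076, 0.2924, 0.1577]
ee_rot: [-0.071, 0.997, -0.001, -0.001]
ft_force: [-1.0, -0.6, -1.2]
grip_width: 0.568
grasp_force: 41.7
```

```bash
python3 - <<'E'
from h import *
print(go(.5085,.2924,.0196,98.3))
E
```

```text
(array([-0.03,  0.  ,  3.45]), np.float64(-0.03), array([-0.01, -0.02,  0.  ]))
```

Request:
carry_out(
  commands=[
    [[-0.03, 0, 0.35, 0, 0, 0], [0, 0, 0.35, 0, 0, 0], [0, 0, 0.35, 0, 0, 0], [0, 0, 0.35, 0, 0, 0], [0, 0, 0.35, 0, 0, 0], [0, 0, 0.35, 0, 0, 0], [0, 0, 0.35, 0, 0, 0], [0, 0, 0.35, 0, 0, 0], [0, 0, 0.2, 0, 0, 0], [0, 0, 0.1, 0, 0, 0], [0, 0, 0.1, 0, 0, 0], [0, 0, 0.1, 0, 0, 0], [0, 0, 0.1, 0, 0, 0], [0, 0, 0.04, 0, 0, 0], [0, 0, 0, 0, 0, 0], [0, 0, 0, 0, 0, 0]],
  ],
)

```text
clock: 16.38
position: [0.5098, 0.2923, 0.0219]
ee_rot: [-0.07, 0.998, 0.0, 0.0]
ft_force: [0.0, 0.3, -0.7]
grip_width: 0.575
grasp_force: 41.7
```

```bash
python3 - <<'E'
from h import *
o=get_obs();print(o["position"],o["ft_force"])
E
```

```text
[0.50983703 0.29229498 0.02194263] [ 0.04555165  0.32037697 -0.72761477]
```

Request:
carry_out(
  commands=[
    [[0, 0, 0.05, 0, 0, 0], [0, 0, 0.02, 0, 0, 0], [0, 0, 0, 0, 0, 0], [0, 0, 0, 0, 0, 0]],
  ],
)

```text
clock: 16.72
position: [0.5102, 0.2925, 0.0203]
ee_rot: [-0.07, 0.998, 0.0, 0.0]
ft_force: [-3.3, -1.4, 10.0]
grip_width: 0.572
grasp_force: 42.9
```

Request:
carry_out(
  commands=[
    [[0, 0, 0, 0, 0, 0], [0, 0, 0, 0, 0, 0], [0, 0, 0, 0, 0, 0], [0, 0, 0, 0, 0, 0], [0, 0, 0, 0, 0, 0], [0, 0, 0, 0, 0, 0], [0, 0, 0, 0, 0, 0], [0, 0, -0.2, 0, 0, 0], [0, 0, -0.4, 0, 0, 0], [0, 0, -0.5, 0, 0, 0], [0, 0, -0.5, 0, 0, 0], [0, 0, -0.5, 0, 0, 0], [0, 0, -0.5, 0, 0, 0], [0, 0, -0.5, 0, 0, 0], [0, 0, -0.5, 0, 0, 0], [0, 0, 0, 0, 0, 0]],
  ],
  hand=-1,
)

```text
clock: 18.05
position: [0.5115, 0.2932, 0.1679]
ee_rot: [-0.07, 0.998, 0.002, 0.003]
ft_force: [1.0, 0.1, 0.1]
grip_width: 0.998
grasp_force: 0.0
```

```bash
python3 - <<'E'
from h import *
print(go(.567,-.110,.165,95))
E
```

```text
(array([  0.03, -10.18,   0.04]), np.float64(0.5), array([0.03, 0.06, 0.  ]))
```

Request:
carry_out(
  commands=[
    [[0, -0.68, 0, 0, 0, 0], [0, -0.68, 0, 0, 0, 0], [0, -0.68, 0, 0, 0, 0], [0, -0.68, 0, 0, 0, 0], [0, -0.68, 0, 0, 0, 0], [0, -0.68, 0, 0, 0, 0], [0, -0.68, 0, 0, 0, 0], [0, -0.68, 0, 0, 0, 0], [0, -0.68, 0, 0, 0, 0], [0, -0.68, 0, 0, 0, 0], [0, -0.68, 0, 0, 0, 0], [0, -0.68, 0, 0, 0, 0], [0, -0.68, 0, 0, 0, 0], [0, -0.68, 0, 0, 0, 0], [0, -0.68, 0, 0, 0, 0], [0, 0, 0, 0, 0, 0.5], [0, 0, 0, 0, 0, 0], [0, 0, 0, 0, 0, 0]],
  ],
)

```text
clock: 19.55
position: [0.5665, -0.1113, 0.1629]
ee_rot: [-0.044, 0.999, 0.0, -0.0]
ft_force: [-0.8, 0.1, -0.2]
grip_width: 1.0
grasp_force: 0.0
```

```bash
python3 - <<'E'
from h import *
print(go(.567,-.110,.036,95))
cv2.imwrite("pics/side4.png",camera("side")[130:350,220:490,::-1].repeat(2,0).repeat(2,1))
E
```

```text
(array([-0.02,  0.03,  3.17]), np.float64(0.02), array([ 0.01, -0.  ,  0.  ]))
```

View pics/side4.png

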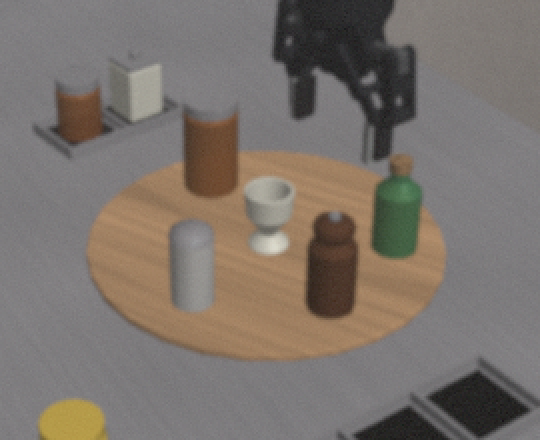

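The jar (78,105) and sugar pot (135,90) stand in the two-bay caddy, and the gripper is over the mill at (332,265). Next: go down and grip.

Request:
carry_out(
  commands=[
    [[0, 0.03, 0.35, 0, 0, 0], [0, 0, 0.35, 0, 0, 0], [0, 0, 0.35, 0, 0, 0], [0, 0, 0.35, 0, 0, 0], [0, 0, 0.35, 0, 0, 0], [0, 0, 0.35, 0, 0, 0], [0, 0, 0.35, 0, 0, 0], [0, 0, 0.35, 0, 0, 0], [0, 0, 0.2, 0, 0, 0], [0, 0, 0.15, 0, 0, 0], [0, 0, 0, 0, 0, 0], [0, 0, 0, 0, 0, 0]],
  ],
)

```text
clock: 20.6
position: [0.5667, -0.1103, 0.0372]
ee_rot: [-0.044, 0.999, 0.0, 0.0]
ft_force: [1.6, -0.5, -0.4]
grip_width: 1.002
grasp_force: 0.0
```

Request:
carry_out(
  commands=[
    [[0, 0, 0, 0, 0, 0], [0, 0, 0, 0, 0, 0], [0, 0, 0, 0, 0, 0], [0, 0, 0, 0, 0, 0], [0, 0, 0, 0, 0, 0], [0, 0, 0, 0, 0, 0], [0, 0, 0, 0, 0, 0], [0, 0, 0, 0, 0, 0], [0, 0, 0, 0, 0, 0]],
  ],
  hand=1,
)

```text
clock: 21.35
position: [0.567, -0.111, 0.0377]
ee_rot: [-0.044, 0.999, -0.0, 0.001]
ft_force: [-0.9, -1.1, 5.3]
grip_width: 0.501
grasp_force: 40.3
```

Request:
carry_out(
  commands=[
    [[0, 0, -0.2, 0, 0, 0], [0, 0, -0.4, 0, 0, 0], [0, 0, -0.5, 0, 0, 0], [0, 0, -0.5, 0, 0, 0], [0, 0, -0.5, 0, 0, 0], [0, 0, -0.5, 0, 0, 0], [0, 0, -0.4, 0, 0, 0], [0, 0, 0, 0, 0, 0], [0, 0, 0, 0, 0, 0]],
  ],
)

```text
clock: 22.1
position: [0.5668, -0.1106, 0.1576]
ee_rot: [-0.044, 0.999, 0.0, 0.001]
ft_force: [0.2, -0.3, -2.4]
grip_width: 0.504
grasp_force: 41.0
```

```bash
python3 - <<'E'
from h import *
print(go(.5195,-.2836,.157,95))
E
```

```text
(array([ 1.56, -4.21,  0.01]), np.float64(0.0), array([0.  , 0.01, 0.  ]))
```

Request:
carry_out(
  commands=[
    [[0.156, -0.42, 0, 0, 0, 0], [0.156, -0.42, 0, 0, 0, 0], [0.156, -0.42, 0, 0, 0, 0], [0.156, -0.42, 0, 0, 0, 0], [0.156, -0.42, 0, 0, 0, 0], [0.156, -0.42, 0, 0, 0, 0], [0.156, -0.42, 0, 0, 0, 0], [0.156, -0.42, 0, 0, 0, 0], [0.156, -0.42, 0, 0, 0, 0], [0.156, -0.42, 0, 0, 0, 0], [0, 0, 0, 0, 0, 0], [0, 0, 0, 0, 0, 0]],
  ],
)

```text
clock: 23.1
position: [0.5178, -0.2841, 0.1555]
ee_rot: [-0.043, 0.999, 0.0, -0.001]
ft_force: [-0.2, -0.0, -1.6]
grip_width: 0.5
grasp_force: 41.0
```

```bash
python3 - <<'E'
from h import *
print(go(.5195,-.2836,.0335,95))
cv2.imwrite("pics/side5.png",camera("side")[200:420,300:570,::-1].repeat(2,0).repeat(2,1))
E
```

```text
(array([-0.05,  0.01,  3.05]), np.float64(-0.02), array([ 0.01, -0.02,  0.  ]))
```

View pics/side5.png

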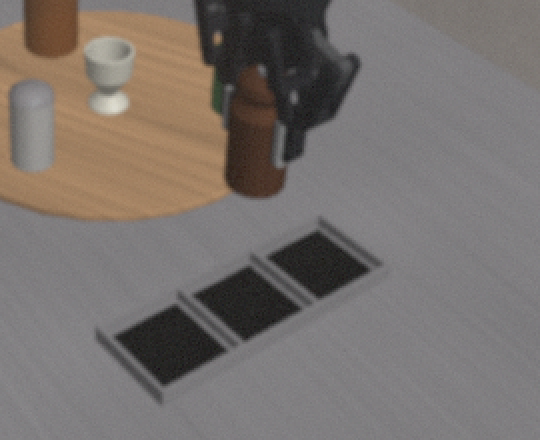

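The mill, foot at (255,190) in the crop, hangs upright above the middle bay at (250,303). Next I'll lower it.

Request:
carry_out(
  commands=[
    [[-0.03, 0, 0.35, 0, 0, 0], [0, 0, 0.35, 0, 0, 0], [0, 0, 0.35, 0, 0, 0], [0, 0, 0.35, 0, 0, 0], [0, 0, 0.35, 0, 0, 0], [0, 0, 0.35, 0, 0, 0], [0, 0, 0.35, 0, 0, 0], [0, 0, 0.2, 0, 0, 0], [0, 0, 0.1, 0, 0, 0], [0, 0, 0.1, 0, 0, 0], [0, 0, 0.1, 0, 0, 0], [0, 0, 0.03, 0, 0, 0], [0, 0, 0, 0, 0, 0], [0, 0, 0, 0, 0, 0]],
  ],
)

```text
clock: 24.32
position: [0.5205, -0.2834, 0.0381]
ee_rot: [-0.044, 0.999, -0.0, 0.0]
ft_force: [-0.6, 1.0, -1.5]
grip_width: 0.502
grasp_force: 41.0
```

Request:
carry_out(
  commands=[
    [[0, 0, 0.05, 0, 0, 0], [0, 0, 0, 0, 0, 0], [0, 0, 0, 0, 0, 0]],
  ],
)

```text
clock: 24.57
position: [0.5202, -0.2833, 0.0357]
ee_rot: [-0.044, 0.999, 0.0, 0.0]
ft_force: [0.2, -0.3, -2.3]
grip_width: 0.498
grasp_force: 41.0
```

Request:
carry_out(
  commands=[
    [[0, 0, 0.05, 0, 0, 0], [0, 0, 0.02, 0, 0, 0], [0, 0, 0, 0, 0, 0], [0, 0, 0, 0, 0, 0]],
  ],
)

```text
clock: 24.9
position: [0.5206, -0.2835, 0.0337]
ee_rot: [-0.044, 0.999, 0.0, 0.0]
ft_force: [-2.8, 0.9, 7.7]
grip_width: 0.504
grasp_force: 41.7
```

Request:
carry_out(
  commands=[
    [[0, 0, 0, 0, 0, 0], [0, 0, 0, 0, 0, 0], [0, 0, 0, 0, 0, 0], [0, 0, 0, 0, 0, 0], [0, 0, 0, 0, 0, 0], [0, 0, 0, 0, 0, 0], [0, 0, 0, 0, 0, 0], [0, 0, -0.2, 0, 0, 0], [0, 0, -0.4, 0, 0, 0], [0, 0, -0.5, 0, 0, 0], [0, 0, -0.5, 0, 0, 0], [0, 0, -0.5, 0, 0, 0], [0, 0, -0.5, 0, 0, 0], [0, 0, -0.5, 0, 0, 0], [0, 0, 0, 0, 0, 0]],
  ],
  hand=-1,
)

```text
clock: 26.15
position: [0.5219, -0.2845, 0.1617]
ee_rot: [-0.044, 0.999, -0.001, 0.003]
ft_force: [0.4, -0.5, -0.0]
grip_width: 0.999
grasp_force: 0.0
```

```bash
python3 - <<'E'
from h import *
print(go(.669,-.066,.16,95))
E
```

```text
(array([-4.14,  5.12,  0.05]), np.float64(-0.0), array([-0.02,  0.06,  0.  ]))
```

Request:
carry_out(
  commands=[
    [[-0.318, 0.394, 0, 0, 0, 0], [-0.318, 0.394, 0, 0, 0, 0], [-0.318, 0.394, 0, 0, 0, 0], [-0.318, 0.394, 0, 0, 0, 0], [-0.318, 0.394, 0, 0, 0, 0], [-0.318, 0.394, 0, 0, 0, 0], [-0.318, 0.394, 0, 0, 0, 0], [-0.318, 0.394, 0, 0, 0, 0], [-0.318, 0.394, 0, 0, 0, 0], [-0.318, 0.394, 0, 0, 0, 0], [-0.318, 0.394, 0, 0, 0, 0], [-0.318, 0.394, 0, 0, 0, 0], [-0.318, 0.394, 0, 0, 0, 0], [0, 0, 0, 0, 0, 0], [0, 0, 0, 0, 0, 0]],
  ],
)

```text
clock: 27.4
position: [0.6672, -0.0635, 0.1566]
ee_rot: [-0.045, 0.999, 0.0, -0.0]
ft_force: [0.8, -0.4, -0.2]
grip_width: 0.999
grasp_force: 0.0
```

```bash
python3 - <<'E'
from h import *
print(go(.669,-.066,.037,95))
cv2.imwrite("pics/side6.png",camera("side")[130:400,250:520,::-1].repeat(2,0).repeat(2,1))
E
```

```text
(array([-0.04, -0.07,  2.99]), np.float64(0.02), array([ 0., -0.,  0.]))
```

View pics/side6.png

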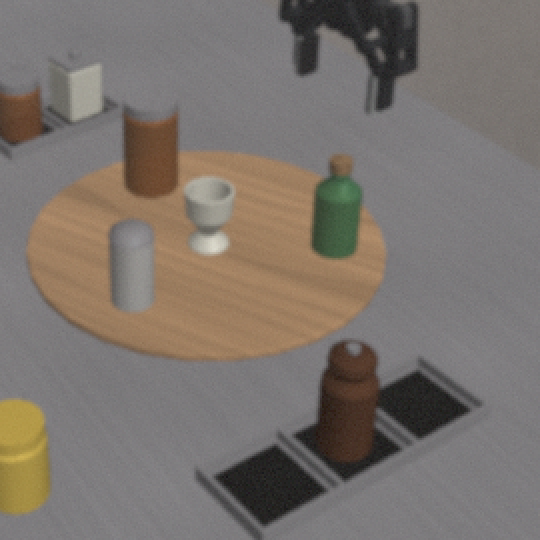

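The mill stands in the middle bay, at (348,405) in the crop, and the gripper is above the oil bottle at (338,215). Next: go down and grip.

Request:
carry_out(
  commands=[
    [[-0.04, -0.07, 0.35, 0, 0, 0], [0, 0, 0.35, 0, 0, 0], [0, 0, 0.35, 0, 0, 0], [0, 0, 0.35, 0, 0, 0], [0, 0, 0.35, 0, 0, 0], [0, 0, 0.35, 0, 0, 0], [0, 0, 0.35, 0, 0, 0], [0, 0, 0.3, 0, 0, 0], [0, 0, 0.2, 0, 0, 0], [0, 0, 0.04, 0, 0, 0], [0, 0, 0, 0, 0, 0], [0, 0, 0, 0, 0, 0]],
  ],
)

```text
clock: 28.45
position: [0.6694, -0.0675, 0.0379]
ee_rot: [-0.044, 0.999, -0.0, 0.0]
ft_force: [1.4, 0.5, 0.1]
grip_width: 0.997
grasp_force: 0.0
```

Request:
carry_out(
  commands=[
    [[0, 0, 0, 0, 0, 0], [0, 0, 0, 0, 0, 0], [0, 0, 0, 0, 0, 0], [0, 0, 0, 0, 0, 0], [0, 0, 0, 0, 0, 0], [0, 0, 0, 0, 0, 0], [0, 0, 0, 0, 0, 0], [0, 0, 0, 0, 0, 0], [0, 0, 0, 0, 0, 0]],
  ],
  hand=1,
)

```text
clock: 29.2
position: [0.6694, -0.0678, 0.0381]
ee_rot: [-0.044, 0.999, -0.0, 0.001]
ft_force: [-0.4, -1.1, 6.1]
grip_width: 0.507
grasp_force: 41.2
```

Request:
carry_out(
  commands=[
    [[0, 0, -0.2, 0, 0, 0], [0, 0, -0.4, 0, 0, 0], [0, 0, -0.5, 0, 0, 0], [0, 0, -0.5, 0, 0, 0], [0, 0, -0.5, 0, 0, 0], [0, 0, -0.5, 0, 0, 0], [0, 0, -0.4, 0, 0, 0], [0, 0, 0, 0, 0, 0], [0, 0, 0, 0, 0, 0]],
  ],
)

```text
clock: 29.95
position: [0.669, -0.0672, 0.1575]
ee_rot: [-0.044, 0.999, 0.0, 0.0]
ft_force: [-0.3, -0.6, -2.9]
grip_width: 0.504
grasp_force: 41.1
```

```bash
python3 - <<'E'
from h import *
print(go(.595,-.277,.157,95))
E
```

```text
(array([ 2.3 , -5.06,  0.01]), np.float64(0.0), array([0.  , 0.01, 0.  ]))
```

Request:
carry_out(
  commands=[
    [[0.192, -0.422, 0, 0, 0, 0], [0.192, -0.422, 0, 0, 0, 0], [0.192, -0.422, 0, 0, 0, 0], [0.192, -0.422, 0, 0, 0, 0], [0.192, -0.422, 0, 0, 0, 0], [0.192, -0.422, 0, 0, 0, 0], [0.192, -0.422, 0, 0, 0, 0], [0.192, -0.422, 0, 0, 0, 0], [0.192, -0.422, 0, 0, 0, 0], [0.192, -0.422, 0, 0, 0, 0], [0.192, -0.422, 0, 0, 0, 0], [0.192, -0.422, 0, 0, 0, 0], [0, 0, 0, 0, 0, 0], [0, 0, 0, 0, 0, 0]],
  ],
)

```text
clock: 31.12
position: [0.5933, -0.2782, 0.1555]
ee_rot: [-0.043, 0.999, 0.0, -0.001]
ft_force: [0.4, 0.3, -2.8]
grip_width: 0.503
grasp_force: 41.1
```

```bash
python3 - <<'E'
from h import *
print(go(.595,-.277,.034,95))
E
```

```text
(array([-0.05,  0.02,  3.04]), np.float64(-0.02), array([ 0.01, -0.03,  0.  ]))
```

Request:
carry_out(
  commands=[
    [[-0.03, 0.02, 0.35, 0, 0, 0], [0, 0, 0.35, 0, 0, 0], [0, 0, 0.35, 0, 0, 0], [0, 0, 0.35, 0, 0, 0], [0, 0, 0.35, 0, 0, 0], [0, 0, 0.35, 0, 0, 0], [0, 0, 0.35, 0, 0, 0], [0, 0, 0.2, 0, 0, 0], [0, 0, 0.1, 0, 0, 0], [0, 0, 0.1, 0, 0, 0], [0, 0, 0.1, 0, 0, 0], [0, 0, 0.08, 0, 0, 0], [0, 0, 0, 0, 0, 0], [0, 0, 0, 0, 0, 0]],
  ],
)

```text
clock: 32.28
position: [0.596, -0.2764, 0.0363]
ee_rot: [-0.044, 0.999, -0.0, 0.0]
ft_force: [0.3, -0.3, -1.3]
grip_width: 0.502
grasp_force: 41.1
```

Request:
carry_out(
  commands=[
    [[0, 0, 0.05, 0, 0, 0], [0, 0, 0.02, 0, 0, 0], [0, 0, 0, 0, 0, 0], [0, 0, 0, 0, 0, 0]],
  ],
)

```text
clock: 32.62
position: [0.5964, -0.2765, 0.0341]
ee_rot: [-0.044, 0.999, -0.0, 0.001]
ft_force: [-1.7, 1.1, 6.5]
grip_width: 0.501
grasp_force: 41.7
```

Request:
carry_out(
  commands=[
    [[0, 0, 0, 0, 0, 0], [0, 0, 0, 0, 0, 0], [0, 0, 0, 0, 0, 0], [0, 0, 0, 0, 0, 0], [0, 0, 0, 0, 0, 0], [0, 0, 0, 0, 0, 0], [0, 0, 0, 0, 0, 0], [0, 0, -0.2, 0, 0, 0], [0, 0, -0.4, 0, 0, 0], [0, 0, -0.5, 0, 0, 0], [0, 0, -0.5, 0, 0, 0], [0, 0, -0.5, 0, 0, 0], [0, 0, -0.5, 0, 0, 0], [0, 0, -0.5, 0, 0, 0], [0, 0, 0, 0, 0, 0]],
  ],
  hand=-1,
)

```text
clock: 33.87
position: [0.5977, -0.2775, 0.1625]
ee_rot: [-0.044, 0.999, -0.001, 0.003]
ft_force: [0.6, -1.0, 1.4]
grip_width: 0.999
grasp_force: 0.0
```

```bash
python3 - <<'E'
from h import *
print(go(.464,-.043,.16,95))
E
```

```text
(array([2.82, 6.13, 0.03]), np.float64(-0.0), array([-0.03,  0.06,  0.  ]))
```

Request:
carry_out(
  commands=[
    [[0.202, 0.438, 0, 0, 0, 0], [0.202, 0.438, 0, 0, 0, 0], [0.202, 0.438, 0, 0, 0, 0], [0.202, 0.438, 0, 0, 0, 0], [0.202, 0.438, 0, 0, 0, 0], [0.202, 0.438, 0, 0, 0, 0], [0.202, 0.438, 0, 0, 0, 0], [0.202, 0.438, 0, 0, 0, 0], [0.202, 0.438, 0, 0, 0, 0], [0.202, 0.438, 0, 0, 0, 0], [0.202, 0.438, 0, 0, 0, 0], [0.202, 0.438, 0, 0, 0, 0], [0.202, 0.438, 0, 0, 0, 0], [0.202, 0.438, 0, 0, 0, 0], [0, 0, 0, 0, 0, 0], [0, 0, 0, 0, 0, 0]],
  ],
)

```text
clock: 35.2
position: [0.4617, -0.0414, 0.1576]
ee_rot: [-0.045, 0.999, 0.0, 0.0]
ft_force: [-0.2, 0.3, -0.7]
grip_width: 1.0
grasp_force: 0.0
```

```bash
python3 - <<'E'
from h import *
print(go(.464,-.043,.029,95))
cv2.imwrite("pics/side7.png",camera("side")[130:400,250:520,::-1].repeat(2,0).repeat(2,1))
E
```

```text
(array([-0.05, -0.05,  3.22]), np.float64(0.02), array([0.  , 0.01, 0.  ]))
```

View pics/side7.png

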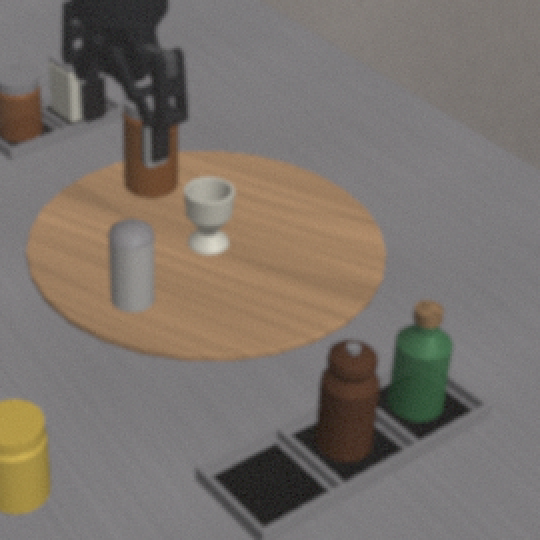

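The oil bottle stands in the far bay, at (421,370) in the crop, and the gripper is above the salt shaker at (132,265). Next: go down and grip.

Request:
carry_out(
  commands=[
    [[-0.05, -0.05, 0.35, 0, 0, 0], [0, 0, 0.35, 0, 0, 0], [0, 0, 0.35, 0, 0, 0], [0, 0, 0.35, 0, 0, 0], [0, 0, 0.35, 0, 0, 0], [0, 0, 0.35, 0, 0, 0], [0, 0, 0.35, 0, 0, 0], [0, 0, 0.35, 0, 0, 0], [0, 0, 0.3, 0, 0, 0], [0, 0, 0.1, 0, 0, 0], [0, 0, 0, 0, 0, 0], [0, 0, 0, 0, 0, 0]],
  ],
)

```text
clock: 36.25
position: [0.4643, -0.0444, 0.0296]
ee_rot: [-0.043, 0.999, -0.0, 0.0]
ft_force: [0.7, -0.5, 0.1]
grip_width: 1.001
grasp_force: 0.0
```

Request:
carry_out(
  commands=[
    [[0, 0, 0, 0, 0, 0], [0, 0, 0, 0, 0, 0], [0, 0, 0, 0, 0, 0], [0, 0, 0, 0, 0, 0], [0, 0, 0, 0, 0, 0], [0, 0, 0, 0, 0, 0], [0, 0, 0, 0, 0, 0], [0, 0, 0, 0, 0, 0], [0, 0, 0, 0, 0, 0]],
  ],
  hand=1,
)

```text
clock: 37.0
position: [0.4643, -0.0438, 0.0299]
ee_rot: [-0.044, 0.999, 0.0, 0.0]
ft_force: [-1.6, -0.6, 5.5]
grip_width: 0.457
grasp_force: 39.7
```

Request:
carry_out(
  commands=[
    [[0, 0, -0.2, 0, 0, 0], [0, 0, -0.4, 0, 0, 0], [0, 0, -0.5, 0, 0, 0], [0, 0, -0.5, 0, 0, 0], [0, 0, -0.5, 0, 0, 0], [0, 0, -0.5, 0, 0, 0], [0, 0, -0.5, 0, 0, 0], [0, 0, 0, 0, 0, 0], [0, 0, 0, 0, 0, 0]],
  ],
)

```text
clock: 37.75
position: [0.4645, -0.0437, 0.1545]
ee_rot: [-0.044, 0.999, 0.0, 0.001]
ft_force: [-0.6, 0.2, -1.7]
grip_width: 0.458
grasp_force: 40.4
```

```bash
python3 - <<'E'
from h import *
print(go(.444,-.290,.155,95))
E
```

```text
(array([ 1.05, -6.09, -0.02]), np.float64(0.0), array([0.  , 0.02, 0.  ]))
```

Request:
carry_out(
  commands=[
    [[0.072, -0.434, 0, 0, 0, 0], [0.072, -0.434, 0, 0, 0, 0], [0.072, -0.434, 0, 0, 0, 0], [0.072, -0.434, 0, 0, 0, 0], [0.072, -0.434, 0, 0, 0, 0], [0.072, -0.434, 0, 0, 0, 0], [0.072, -0.434, 0, 0, 0, 0], [0.072, -0.434, 0, 0, 0, 0], [0.072, -0.434, 0, 0, 0, 0], [0.072, -0.434, 0, 0, 0, 0], [0.072, -0.434, 0, 0, 0, 0], [0.072, -0.434, 0, 0, 0, 0], [0.072, -0.434, 0, 0, 0, 0], [0.072, -0.434, 0, 0, 0, 0], [0, 0, 0, 0, 0, 0], [0, 0, 0, 0, 0, 0]],
  ],
)

```text
clock: 39.08
position: [0.4441, -0.2898, 0.1523]
ee_rot: [-0.043, 0.999, 0.0, -0.001]
ft_force: [-0.3, 0.5, -2.0]
grip_width: 0.461
grasp_force: 40.5
```

```bash
python3 - <<'E'
from h import *
print(go(.444,-.290,.0256,95))
E
```

```text
(array([-0.  , -0.01,  3.17]), np.float64(-0.02), array([ 0.01, -0.02,  0.  ]))
```

Request:
carry_out(
  commands=[
    [[0, 0, 0.35, 0, 0, 0], [0, 0, 0.35, 0, 0, 0], [0, 0, 0.35, 0, 0, 0], [0, 0, 0.35, 0, 0, 0], [0, 0, 0.35, 0, 0, 0], [0, 0, 0.35, 0, 0, 0], [0, 0, 0.35, 0, 0, 0], [0, 0, 0.2, 0, 0, 0], [0, 0, 0.2, 0, 0, 0], [0, 0, 0.1, 0, 0, 0], [0, 0, 0.1, 0, 0, 0], [0, 0, 0.1, 0, 0, 0], [0, 0, 0, 0, 0, 0], [0, 0, 0, 0, 0, 0]],
  ],
)

```text
clock: 40.25
position: [0.4451, -0.2894, 0.0274]
ee_rot: [-0.044, 0.999, 0.0, 0.0]
ft_force: [-0.2, -0.1, -0.5]
grip_width: 0.456
grasp_force: 40.5
```

Request:
carry_out(
  commands=[
    [[0, 0, 0.05, 0, 0, 0], [0, 0, 0.03, 0, 0, 0], [0, 0, 0, 0, 0, 0], [0, 0, 0, 0, 0, 0]],
  ],
)

```text
clock: 40.58
position: [0.4456, -0.2897, 0.0259]
ee_rot: [-0.044, 0.999, 0.0, 0.001]
ft_force: [-6.7, 4.7, 20.5]
grip_width: 0.458
grasp_force: 42.4
```

Request:
carry_out(
  commands=[
    [[0, 0, 0, 0, 0, 0], [0, 0, 0, 0, 0, 0], [0, 0, 0, 0, 0, 0], [0, 0, 0, 0, 0, 0], [0, 0, 0, 0, 0, 0], [0, 0, 0, 0, 0, 0], [0, 0, 0, 0, 0, 0], [0, 0, -0.2, 0, 0, 0], [0, 0, -0.4, 0, 0, 0], [0, 0, -0.5, 0, 0, 0], [0, 0, -0.5, 0, 0, 0], [0, 0, -0.5, 0, 0, 0], [0, 0, -0.5, 0, 0, 0], [0, 0, -0.5, 0, 0, 0], [0, 0, -0.5, 0, 0, 0], [0, 0, -0.5, 0, 0, 0], [0, 0, -0.5, 0, 0, 0], [0, 0, 0, 0, 0, 0]],
  ],
  hand=-1,
)

```text
clock: 42.08
position: [0.4464, -0.2905, 0.2125]
ee_rot: [-0.044, 0.999, -0.001, 0.003]
ft_force: [1.1, -0.3, 0.1]
grip_width: 0.997
grasp_force: 0.0
```

Request:
carry_out(
  commands=[
    [[0, 0.6, 0, 0, 0, 0], [0, 0.6, 0, 0, 0, 0], [0, 0.6, 0, 0, 0, 0], [0, 0.6, 0, 0, 0, 0], [0, 0.6, 0, 0, 0, 0], [0, 0.6, 0, 0, 0, 0], [0, 0.6, 0, 0, 0, 0], [0, 0, 0, 0, 0, 0]],
  ],
)

```text
clock: 42.75
position: [0.4301, -0.1178, 0.2081]
ee_rot: [-0.046, 0.999, 0.001, -0.0]
ft_force: [1.0, 0.8, -0.1]
grip_width: 1.003
grasp_force: 0.0
```

```bash
python3 - <<'E'
from h import *
a=camera("top")[130:310,110:490,::-1];b=camera("side")[130:430,200:520,::-1]
cv2.imwrite("pics/end.png",np.vstack([cv2.resize(a,(640,303)),cv2.resize(b,(640,600))[:,:]])[:900]) 
cv2.imwrite("pics/end.png",np.hstack([cv2.resize(a,(400,190)),np.zeros((190,0,3),np.uint8)]) if 0 else np.vstack([cv2.resize(a,(480,227)),cv2.resize(b,(480,370))[:370]]))
E
```

```text
(no output)
```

View pics/end.png

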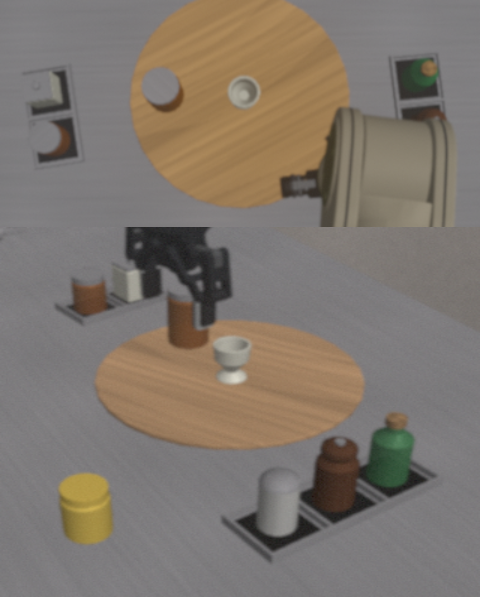

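All five things stand upright in their bays: salt (278,500), mill (336,472), oil (390,455), jar (88,292) and sugar pot (130,280). The tall jar and egg cup have not moved, so I'm handing in.

```bash
python3 -c "
from workcell import *
print(hand_in())"
```

```text
the job is handed in; nothing more can be done
None
```

I filled both caddies as asked and handed the job in at about 43 s on the robot clock; the last pictures show everything upright in its bay and the tall jar and egg cup unmoved, but hand-in returned no verdict.

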